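Set the soap trimmer's dial and feed the bar

TASK

With a fingertip in one of its notches, turn the trimmer's blue dial until its white pointer lines up with the red line on the scale; then push the soap bar along the bed until it rests against the end stop. Never lift the bar, leave the dial on its line, and do not disturb anything else on the trimmer or the table.

Things in the scene. Friction and masses are not known exactly. Their poses are not given: they have to be found in the camera images.
- cutter: soap trimmer fixed to the table: grey base 310 x 415 x 20 mm. Origin on the table. x: feed direction, from the robot's side to the end stop; y left; z up. In this frame the round black dial housing (radius 100 mm, flat top with the scale at z = 60 mm) is centred at (-20, 125) mm, and the white feed bed runs along x at y = -120 mm, from x = -135 mm to the stop at 110 mm, top at z = 40 mm
- dial_center (a point): on the dial's vertical axis, at the scale plate's height, 60 mm above the table. The blue dial is a flat disc of radius 75 mm, 2 to 22 mm above the scale plate, too wide to grip, with three straight-sided notches 46 mm wide, open at the rim and above, cut in to the hub of radius 32 mm and down to the scale plate. Their middle lines point 60, 180 and 300 degrees from the pointer
- dial (a joint): dial angle, rad, growing anticlockwise seen from above; 0: pointer along the trimmer's +x. Hard stops at -2.6 and 2.6. At the start it must turn clockwise, 0.6 to 3.0 rad. A fingertip in a notch (about 55 mm from the axis), moved in a circle about the axis, pushes the notch's wall with 2 to 4 N; the dial stays where it is left
- index (a point): tip of the white pointer (4 mm wide) that juts from the dial's rim just above the scale plate, 84 mm from the axis; turns with the dial
- target_line (a point): inner end of the red line (4 mm wide, 84 to 99 mm from the axis) on the scale plate, among thin white lines every 15 degrees; it differs from run to run and cannot be moved. The pointer is on the line when index is at this point
- stop_face (a point): middle of the lower edge of the dark end stop's face, at bed height; the bar's far face comes to rest here. The stop is 32 mm high. Two steel rails, 72 mm apart inside and 12 mm wide, run along the bed from 235 mm before the stop's face up to it, and rise 15 mm above the bed; the bed's near end is open. Axes as cutter
- bar: ochre soap bar on the feed bed, 60 mm along the feed, 64 mm across, 40 mm high, about 0.17 kg. Origin: centre of its underside; x along the feed. 4 mm play to each rail. It starts 80 to 125 mm short of the stop and slides with under 3 N; against the stop its origin is 30 mm before stop_face (x = 80 mm in the trimmer's frame)
- cream_bar: pale cream soap bar, 35 x 60 x 70 mm tall, standing on the far left corner of the trimmer's base plate (20 mm above the table). Bystander. Origin: centre of its underside
- stamp: turned wooden hand stamp, 42 mm wide, 68 mm tall, standing on the far side of the trimmer's base plate, between dial and bed. Bystander. Origin: centre of its underside
- olive_bar: olive-green soap bar, 60 x 80 x 40 mm, lying on the table left of the trimmer. Bystander. Origin: centre of its underside
- brown_bar: ochre soap bar, 60 x 80 x 40 mm, lying on the table left of the trimmer (not the bar to be fed). Bystander. Origin: centre of its underside
- jar: amber glass jar with a red lid, 76 mm wide, 85 mm tall, on the table right of the trimmer. Bystander. Origin: centre of its underside
- brush: hand brush lying on the table right of the trimmer. Bystander. Origin: on its underside
Mind the look-alikes: they are no part of the job. What is shaped like the bar but pink or yellow is not meant.

How it is judged:
By the outcome, as a careful person would: the job done as asked, in the order asked, and still so for the second after the job is handed in, with the robot touching nothing.
It also fails if it takes over 54 s, if anything falls off the work surface, if the arm or the gripper's body presses on something with over 40 N, if the wrist force passes 120 N, or if a joint passes its speed limit or range.

ROBOT

A 6-joint arm with a two-finger parallel gripper is mounted at the origin on the work surface. World frame = base frame: x ahead of the robot, y to its left, z up, the work surface at z = 0. Lengths are in mm, angles in rad, forces in N, time in s.
With the tool pointing down it reaches from about 300 to 750 mm from the base axis. Payload 8.5 kg.
Tool frame: the origin (TCP) lies at the centre of the arm's flange, where the gripper is bolted on; the fingertips stand 173 mm ahead of it and the grasp point (between the pads) lies 155 mm ahead of it; z points along the fingers, y is the line along which they close (so a half turn about z gives the same grasp; the last joint's range is limited). The gripper opens to 85 mm and grips with 20 to 120 N. Pads are 22 mm wide; open, the fingers measure 114 mm over their backs; the gripper's body (76 mm by 85 mm) begins 54 mm behind the grasp point. The pads swing forward as they close: fully open they stand 13 mm farther back than shut.
Start: joints at [-1.5, 0.381, 1.297, -0, 1.464, -0.215], TCP at [155.053, -527.674, 404.722] pointing down, gripper open.
Joint ranges: [-3.11, 3.11], [-0.89, 2.33], [0.22, 2.48], [-1.42, 4.56], [0.17, 2.85], [-2.88, 2.88]. Speed limits (rad/s): [2.39, 2.39, 3.14, 3.14, 3.14, 3.14].

INTERFACE

Orientations are given as a unit quaternion [x, y, z, w].
In Python, from cell import arm, eyes, look_for, tip_of gives the robot as it stands.
- The arm moves only by the tool arm_command, never from a script. Its argument "motion" is one flat list of numbers, 5 for each row, row after row: the shift along the tool's x, y, z in mm, then the turn about the tool's z in degrees, then the opening, from 0 (shut) to 1 (fully open). A call has 1 to 12 rows; each row shifts and turns the commanded pose from where the row before left it, along the tool's axes as they then stand; what a row does not reach is not made up. A row lasts 1/12 s, in which the tool goes at most 41.7 mm and 7.16 degrees, less where a joint would pass 70% of its speed; a pose out of reach is approached as far as the arm can. A call with a gripper value outside its range is refused whole. The fingers move at their own pace and stop on an object; the grip force is fixed at half the most. Time passes only in rows, so rows that do not move let the fingers close. It gives the time, the measured TCP pose, the force, the opening and the grip force at its end, in the units of the state.
- arm.state(): the state, without advancing time (a new reading comes with each control period).
- eyes.camera(name): name is "scene" or "top" or "wrist"; returns (picture, depth): 420x560x3 uint8, blue, green, red; 420x560 float32, mm along the optical axis (not along the pixel's ray), 0 where there is no reading.
- eyes.calibration(name): a dict with "fx", "fy", "cx", "cy" (pixels), "T" (4x4, takes a point from camera to world coordinates). Camera axes: x right, y down, z forward; pixel columns grow to the right and rows downward; lengths in mm; the calibration is good to about 2 mm. A picture is of the moment at which its call begins: read the wrist's pose just before it. calibration takes no time and is no camera call; for the wrist camera it gives the pose at the moment of the call.
- arm.finish_job(): hands the job in; it is judged then, once.
Trained networks look in the newest picture that a camera, given by its name, has taken for a name from the list of things; names that differ only in an ending like _2 or _b are one class to them, and where a whole thing is asked for, a point or a joint stands for the part that bears it (a point fixed in the world has none). Each returns a list of dicts, best first, with "conf" (0 to 1); they miss things now and then, are a little off and sometimes report something else, mostly with a low value. They report only what shows in the picture. A call takes as long as a camera call. They do not tell look-alikes from the thing itself.
- look_for(camera, name): "bbox" ([left, top, right, bottom] in pixels, round what is visible of it).
- tip_of(camera, name): "at" ([row, column] in pixels: a listed point, or the origin of a listed thing).
The state is a dict: "time": time; "qpos": joint angles; "dq": joint speeds; "joint_efforts": joint torques, N m; "eef_pos": TCP position; "ee_rot": TCP orientation; "force": force on the tool from outside, world axes, zero at the start; "ft_torque": the same for the moment, N m; "opening": finger opening in mm; "gripper_force": force on a finger pad.
Only numpy, scipy, OpenCV 4.12 (cv2) and the standard library are available. Lean on these libraries where they do the work, as an engineer would, in place of code of your own. Each camera call takes 0.05 s, during which the arm holds its last target. There are 200 camera calls.

## Working session

There is one attempt and no reset: what is moved stays moved. The work goes in short steps, Python scripts to look and compute and a tool call to move; the robot and the scene stay as the last step left them, time stands still between calls to the robot, and variables do not carry over. Pictures are saved under pics/ and viewed, at most 14 in all, crops included, and the job is handed in when it is done.

Besides the shell and the picture viewer there is one more tool, called after "Emit:" as name(argument=value, ...) on one line, values as JSON. arm_command: Moves the arm, as the interface text tells. Its arguments: {"type":"object","properties":{"motion":{"type":"array"}},"required":["motion"]}

```bash
mkdir -p pics
cat > h.py <<'E'
import numpy as np, cv2
from cell import arm, eyes, look_for, tip_of
def ray(name,r,c,z):
    "world point on the pixel's ray at height z"
    K=eyes.calibration(name);T=np.array(K["T"])
    d=T[:3,:3]@np.array([(c-K["cx"])/K["fx"],(r-K["cy"])/K["fy"],1]);o=T[:3,3]
    return o+d*(z-o[2])/d[2]
def pix(name,p):
    K=eyes.calibration(name);T=np.linalg.inv(np.array(K["T"]));q=T[:3,:3]@np.array(p)+T[:3,3]
    return K["cx"]+K["fx"]*q[0]/q[2],K["cy"]+K["fy"]*q[1]/q[2]
E
python3 - <<'E'
from h import *
np.set_printoptions(precision=1,suppress=True)
for n in ("top","scene"):
    p,d=eyes.camera(n); cv2.imwrite(f"pics/{n}0.png",p)
    if n=="top":
        for t,z in (("dial_center",60),("index",63),("target_line",60),("stop_face",40),("bar",40),("cutter",0),("stamp",20),("cream_bar",20)):
            for q in tip_of(n,t)[:2]: print(t,np.round(q["at"]),round(q["conf"],2),ray(n,*q["at"],z))
s=arm.state();print(s["eef_pos"],s["ee_rot"],s["opening"])
print(np.array(eyes.calibration("top")["T"]))
E
```

```text
dial_center [203. 243.] 0.81 [565.1 136.2  60. ]
dial_center [271. 429.] 0.6 [ 366.5 -382.    60. ]
index [206. 215.] 0.71 [556.4 214.9  63. ]
index [186. 151.] 0.69 [618.4 401.2  63. ]
target_line [274. 431.] 0.27 [ 357.4 -388.4   60. ]
stop_face [151. 322.] 0.7 [723.4 -95.2  40. ]
bar [197. 380.] 0.87 [ 582.2 -258.7   40. ]
bar [195. 329.] 0.8 [ 589.5 -111.1   40. ]
cutter [198. 289.] 0.82 [590.3   6.    0. ]
stamp [207. 217.] 0.66 [560.9 217.3  20. ]
stamp [158. 288.] 0.46 [707.1   5.7  20. ]
cream_bar [161. 218.] 0.68 [700.5 215.2  20. ]
cream_bar [195. 326.] 0.67 [ 595.4 -104.8   20. ]
[ 155.1 -527.7  404.7] [ 1.   0.1  0.  -0. ] 85.23470978592064
[[  -0.    -1.     0.2  266.4]
 [  -1.     0.     0.   -12.4]
 [  -0.    -0.2   -1.  1536.6]
 [   0.     0.     0.     1. ]]
```

View pics/top0.png

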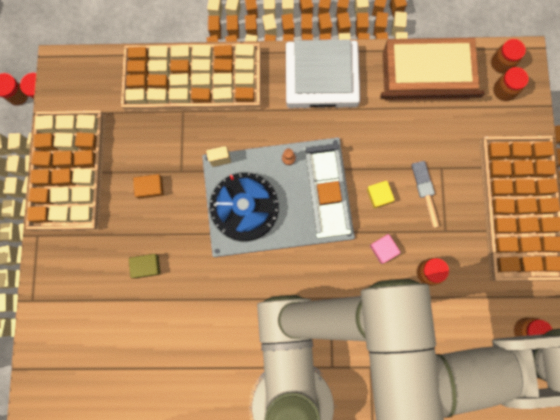

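View pics/scene0.png

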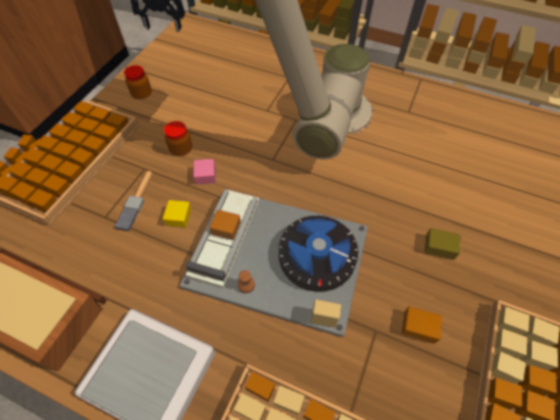

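```bash
cat >> h.py <<'E'
from scipy.spatial.transform import Rotation as R
def tool(target):
    s=arm.state();r=R.from_quat(s["ee_rot"]);M=r.as_matrix()
    return "tool shift",np.round(M.T@(np.array(target)-s["eef_pos"]),1),"tool x yaw deg",round(np.degrees(np.arctan2(M[1,0],M[0,0])),2)
E
python3 - <<'E'
from h import *
s=arm.state(); T=np.array(eyes.calibration("wrist")["T"]); M=R.from_quat(s["ee_rot"]).as_matrix()
print(M.round(3)); print((M.T@(T[:3,3]-s["eef_pos"])).round(1),(M.T@T[:3,:3]).round(2),eyes.calibration("wrist")["fx"])
print(tool((500,20,420)))
E
```

```text
[[ 0.959  0.282  0.   ]
 [ 0.282 -0.959  0.   ]
 [ 0.    -0.    -1.   ]]
[74.   0.2 31.6] [[ 0.   -0.96 -0.28]
 [ 1.    0.   -0.  ]
 [ 0.   -0.28  0.96]] 295.15165525622496
('tool shift', array([ 485.4, -428.2,  -15.3]), 'tool x yaw deg', np.float64(16.38))
```

Emit:
arm_command(motion=[29,-23,-1,0,0,29,-23,-1,0,0,29,-23,-1,0,0,29,-23,-1,0,0,29,-23,-1,0,0,29,-23,-1,0,0,29,-23,-1,0,0,29,-23,-1,0,0,29,-23,-1,0,0,29,-23,-1,0,0,29,-23,-1,0,0,29,-23,-1,0,0])

```text
time: 1.5
eef_pos: [411.8, -163.0, 417.0]
ee_rot: [0.99, 0.142, 0.0, 0.0]
force: [0.3, -0.6, 0.1]
opening: 0.2
gripper_force: 0.0
```

Emit:
arm_command(motion=[29,-23,-1,0,0,29,-23,-1,0,0,29,-23,-1,0,0,29,-23,-1,0,0,29,-23,-1,0,0,29,-23,-1,0,0,0,0,0,5,0,0,0,0,5,0,0,0,0,0,0])

```text
time: 2.25
eef_pos: [539.4, 17.3, 422.5]
ee_rot: [0.999, 0.055, -0.0, -0.0]
force: [-0.0, 0.7, -0.1]
opening: -0.2
gripper_force: 0.0
```

Run:
```python
from h import *
np.set_printoptions(precision=1,suppress=True)
print(tool((0,0,0)),arm.state()["eef_pos"],arm.state()["time"])
n="wrist"
p,d=eyes.camera(n); cv2.imwrite("pics/w0.png",p);np.save("d0.npy",d)
for t,z in (("dial_center",60),("index",63),("target_line",60),("stop_face",40),("bar",40),("cutter",0)):
    for q in tip_of(n,t)[:2]: print(t,np.round(q["at"]),round(q["conf"],2),ray(n,*q["at"],z))
```

```text
('tool shift', array([-537.9,  -41.7,  422.7]), 'tool x yaw deg', np.float64(6.27)) [539.4  17.3 422.5] 2.25
dial_center [155. 172.] 0.58 [560.1 135.9  60. ]
index [142.  99.] 0.95 [565.2 214.   63. ]
target_line [ 80. 139.] 0.56 [633.7 171.1  60. ]
stop_face [ 30. 398.] 0.78 [715.  -93.7  40. ]
stop_face [146.  95.] 0.75 [557.2 232.2  40. ]
bar [148. 387.] 0.85 [ 593.6 -108.4   40. ]
bar [158. 493.] 0.83 [ 596.  -235.3   40. ]
cutter [133. 284.] 0.94 [594.7  12.7   0. ]
```

View pics/w0.png

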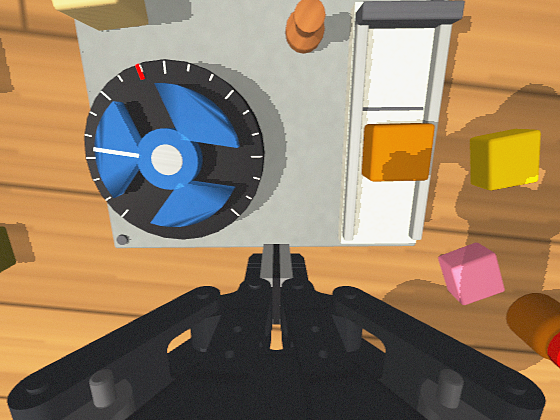

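```bash
cat >> h.py <<'E'
def rect(img,name,z,c,half,s):
    "orthophoto of the plane z: up=+x world, left=+y, s px/mm"
    w=[(c[0]+a,c[1]+b,z) for a,b in ((half,half),(half,-half),(-half,-half),(-half,half))]
    n=2*half*s
    H=cv2.getPerspectiveTransform(np.float32([pix(name,p) for p in w]),np.float32([(0,0),(n,0),(n,n),(0,n)]))
    return cv2.warpPerspective(img,H,(int(n),int(n)),flags=cv2.INTER_CUBIC)
E
python3 - <<'E'
from h import *
img=cv2.imread("pics/w0.png");c=(560,136)
o=rect(img,"wrist",60,c,110,2.5); cv2.imwrite("pics/o0.png",o)
h=cv2.cvtColor(o,cv2.COLOR_BGR2HSV)
def w(m):
    r,q=np.nonzero(m); return np.c_[c[0]+110-r/2.5,c[1]+110-q/2.5]
red=w((o[...,2]>150)&(o[...,1]<80)&(o[...,0]<80)); print("red",red.mean(0),len(red),red.min(0),red.max(0))
dark=(o.max(2)<70).astype(np.uint8)
k,_=cv2.findContours(dark,cv2.RETR_EXTERNAL,cv2.CHAIN_APPROX_NONE);k=max(k,key=cv2.contourArea)
(x,y),rad=cv2.minEnclosingCircle(k);print("dark circle",c[0]+110-y/2.5,c[1]+110-x/2.5,rad/2.5)
print("cyl tick search")
E
```

```text
red [642.02470309 170.02850356] 421 [635.2 165.2] [650.  174.8]
dark circle 558.9451416015625 131.78651123046876 99.8295166015625
cyl tick search
```

View pics/o0.png

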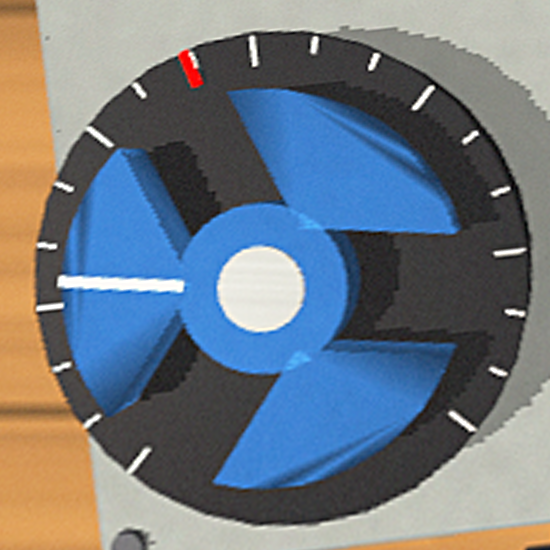

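```bash
cat >> h.py <<'E'
from scipy.optimize import least_squares
def ticks(o,c,half,s,c0):
    "fit centre and scale angle from white ticks; returns (cx,cy,psi mod 15 deg)"
    m=((o.min(2)>150)).astype(np.uint8)
    n,_,st,ct=cv2.connectedComponentsWithStats(m)
    P=np.array([(c[0]+half-b/s,c[1]+half-a/s) for (a,b),q in zip(ct[1:],st[1:]) if q[4]>15 and q[4]<400])
    r=np.hypot(*(P-c0).T); P=P[(r>85)&(r<99)]
    f=lambda v:np.sin(((np.arctan2(P[:,1]-v[1],P[:,0]-v[0])-v[2])*24))*91/24
    best=min((least_squares(lambda v:f(v)*0+ (np.mod(np.arctan2(P[:,1]-v[1],P[:,0]-v[0])-v[2]+np.pi/24,np.pi/12)-np.pi/24)*91,[*c0,p],loss="soft_l1") for p in np.radians((2,4,6,8,10))),key=lambda b:b.cost)
    return best.x[:2],np.degrees(best.x[2]),len(P),best.cost
E
python3 - <<'E'
from h import *
np.set_printoptions(precision=2,suppress=True)
o=cv2.imread("pics/o0.png");c=(560,136)
x,psi,n,cost=ticks(o,c,110,2.5,(559,132.3));print(x,psi,n,cost)
d=np.array([642.02,170.03])-x;print("red ang",np.degrees(np.arctan2(d[1],d[0])),np.hypot(*d))
print(arm.state()["qpos"])
img=cv2.imread("pics/w0.png");b=rect(img,"wrist",80,(600,-110),130,2.5);cv2.imwrite("pics/b0.png",b)
h=cv2.cvtColor(b,cv2.COLOR_BGR2HSV)
m=((h[...,0]>8)&(h[...,0]<24)&(h[...,1]>200)&(h[...,2]>190)).astype(np.uint8);m[:,:140]=0
n,_,st,_=cv2.connectedComponentsWithStats(m)
for q in st[1:]:
    if q[4]>1500: print("blob x",730-(q[1]+q[3])/2.5,730-q[1]/2.5,"y",20-(q[0]+q[2])/2.5,20-q[0]/2.5,q[4])
a=np.radians(psi)
Rm=np.array([[np.cos(a),-np.sin(a)],[np.sin(a),np.cos(a)]]);cut=x-Rm@[-20,125]
print("cutter",cut,"stop",cut+Rm@[110,-120],"bed axis x=-135",cut+Rm@[-135,-120],"bar at 0",cut+Rm@[0,-120])
E
```

```text
[558.51 133.75] 6.856839570915025 16 0.059667390958277
red ang 23.482543839706743 91.04531459281318
[-0.19  0.35  1.29  0.    1.5   1.27]
blob x 560.0 624.4 y -138.8 -74.8 13381
cutter [593.3   12.03] stop [716.84 -93.98] bed axis x=-135 [ 473.59 -123.23] bar at 0 [ 607.62 -107.11]
```

Emit:
arm_command(motion=[14,-22,20,0,0,14,-22,20,0,0,14,-22,20,0,0,14,-22,20,0,0,14,-22,20,0,0,13,-24,20,0,0,0,0,6,-7.1,0,0,0,6,-7.1,0,0,0,6,-7.1,0,0,0,0,0,0,0,0,0,0,0])

```text
time: 3.52
eef_pos: [606.8, 158.9, 284.7]
ee_rot: [0.971, 0.237, -0.0, -0.0]
force: [0.2, -0.1, 0.5]
opening: -0.1
gripper_force: 0.0
```

Run:
```python
from h import *
print(tool((607.2,159.3,241)),arm.state()["eef_pos"])
p,d=eyes.camera("wrist");cv2.imwrite("pics/w1.png",p)
```

```text
('tool shift', array([ 0.5, -0.2, 43.7]), 'tool x yaw deg', np.float64(27.47)) [606.82967697 158.89220609 284.66960173]
```

View pics/w1.png

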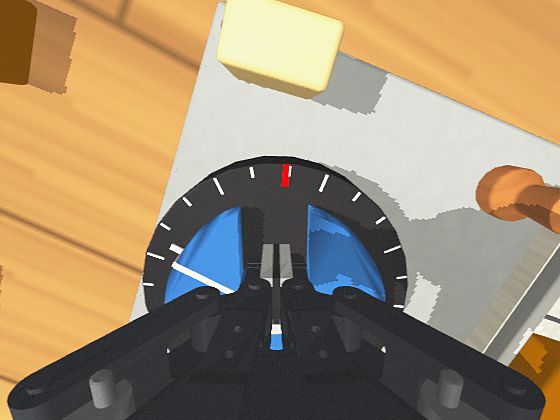

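Emit:
arm_command(motion=[0,0,15,0,0,0,0,15,0,0,0,0,12,0,0,0,0,0,0,0,-0.13,3.84,0,4,0,-0.13,3.84,0,4,0,-0.13,3.84,0,4,0,-0.13,3.84,0,4,0,-0.13,3.84,0,4,0,-0.13,3.84,0,4,0,-0.13,3.84,0,4,0,0,0,0,0,0])

```text
time: 4.57
eef_pos: [613.2, 132.8, 243.9]
ee_rot: [1.0, -0.005, 0.001, -0.0]
force: [-0.9, 1.2, 0.3]
opening: -0.2
gripper_force: 0.5
```

Emit:
arm_command(motion=[-0.13,3.84,0,4,0,-0.13,3.84,0,4,0,-0.13,3.84,0,4,0,-0.13,3.84,0,4,0,-0.13,3.84,0,4,0,-0.13,3.84,0,4,0,-0.13,3.84,0,4,0,-0.13,3.84,0,4,0,-0.13,3.84,0,4,0,0,0,0,0,0,0,0,0,0,0])

```text
time: 5.48
eef_pos: [602.6, 101.0, 243.5]
ee_rot: [0.951, -0.311, 0.001, -0.0]
force: [0.3, 1.2, 1.1]
opening: -0.2
gripper_force: 0.4
```

Run:
```python
from h import *
s=arm.state();e=np.array(s["eef_pos"]);d=e[:2]-[558.5,133.75]
print(tool((0,0,0))[3],e,np.hypot(*d),np.degrees(np.arctan2(d[1],d[0])),s["force"],s["time"])
p,_=eyes.camera("wrist");cv2.imwrite("pics/w2.png",p)
for t,z in (("index",62),("target_line",60)):
  for q in tip_of("wrist",t)[:2]: print(t,q,ray("wrist",*q["at"],z))
```

```text
-36.18 [602.56331831 100.97434376 243.52129981] 54.916478972761915 -36.64300916985952 [0.25957387 1.21133081 1.13470867] 5.4833
index {'at': [291.4, 143.1], 'conf': 0.7} [630.48121595 177.58136909  62.        ]
target_line {'at': [292.1, 144.8], 'conf': 0.62} [629.14369314 178.58749683  60.        ]
target_line {'at': [273.1, 150.8], 'conf': 0.58} [636.24430472 167.15753699  60.        ]
```

View pics/w2.png

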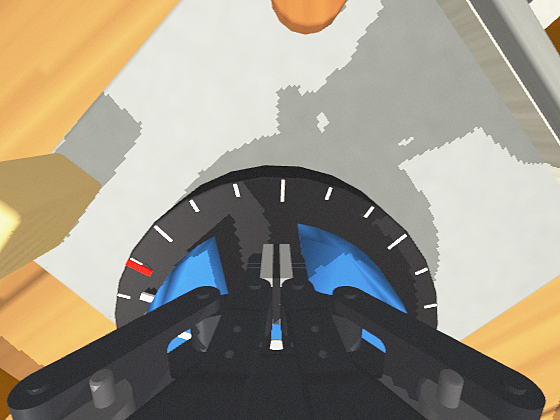

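Emit:
arm_command(motion=[-0.03,1.92,0,2,0,-0.03,1.92,0,2,0,-0.03,1.92,0,2,0,-0.01,0.96,0,1,0,0,0,0,0,0])

```text
time: 6.05
eef_pos: [598.3, 95.7, 242.9]
ee_rot: [0.929, -0.369, 0.0, -0.0]
force: [1.1, 1.8, 1.1]
opening: -0.0
gripper_force: 0.8
```

```bash
cat > m.py <<'E'
from h import *
s=arm.state();e=np.array(s["eef_pos"]);d=e[:2]-[558.5,133.75]
print(tool((0,0,0))[3],e,np.hypot(*d),np.degrees(np.arctan2(d[1],d[0])),s["force"],s["time"])
p,_=eyes.camera("wrist");cv2.imwrite("pics/w3.png",p)
for t,z in (("index",62),("target_line",60)):
  for q in tip_of("wrist",t)[:2]:
    w=ray("wrist",*q["at"],z)[:2]-[558.5,133.75]; print(t,q,np.degrees(np.arctan2(w[1],w[0])),np.hypot(*w))
c=(635,172)
o=rect(p,"wrist",61,c,35,8);cv2.imwrite("pics/o3.png",o)
E
python3 m.py
```

```text
-43.3 [598.26727763  95.72475453 242.93912242] 55.02141095345557 -43.717172189664694 [1.14863611 1.79303387 1.12888709] 6.05
index {'at': [291.6, 142.4], 'conf': 0.9} 24.449012002136662 84.49868956930302
target_line {'at': [290.2, 143.5], 'conf': 0.58} 24.724049096822135 84.59676352029427
```

View pics/o3.png

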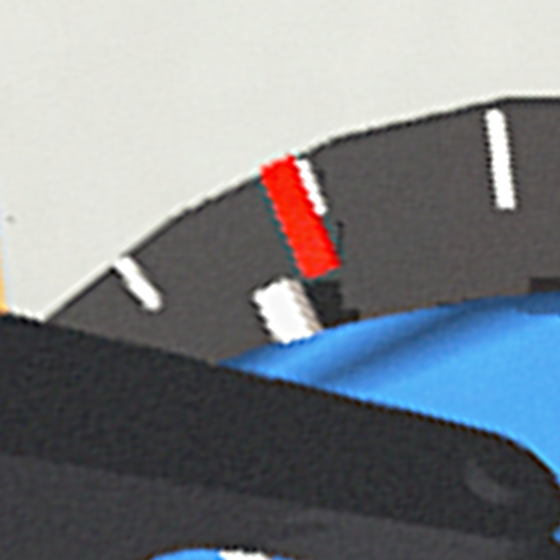

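Emit:
arm_command(motion=[0,-3,0,0,0,0,0,-20,0,0,0,0,-20,0,0,-24,-19,0,0,0,-24,-19,0,0,0,-24,-19,0,0,0,-23,-18,0,0,0,0,0,0,0,0,0,0,0,0,0])

```text
time: 6.95
eef_pos: [582.1, 218.9, 282.4]
ee_rot: [0.93, -0.368, -0.0, 0.0]
force: [0.6, -1.0, -0.4]
opening: -0.1
gripper_force: 0.0
```

```bash
sed -i 's/,61,c,35,8/,61,c,35,8/; s/w3.png/w4.png/;s/o3.png/o4.png/' m.py; python3 m.py; python3 -c "
from h import *
print(np.array(eyes.calibration('wrist')['T'])[:3,3])"
```

```text
-43.16 [582.12857963 218.92307877 282.38601284] 88.38983608080397 74.49500636684462 [ 0.60188343 -0.99056167 -0.36116073] 6.95
index {'at': [122.7, 276.7], 'conf': 0.96} 25.09532823060603 83.87053548988688
[637.06876362 167.25649612 250.98012382]
```

View pics/o4.png

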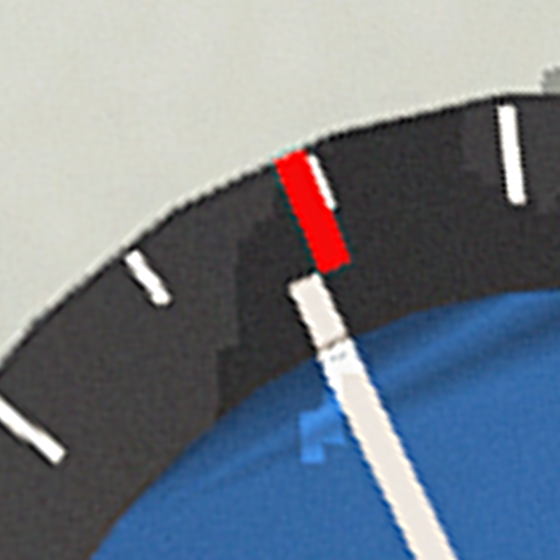

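Emit:
arm_command(motion=[24,19,0,0,0,24,19,0,0,0,24,19,0,0,0,23,18,0,0,0,0,0,20,0,0,0,0,20,0,0,0,3,0,0,0,0,1.3,0,1.35,0,-0.06,1.29,0,1.35,0,0,0,0,0,0,0,0,0,0,0])

```text
time: 8.02
eef_pos: [596.3, 93.9, 243.9]
ee_rot: [0.92, -0.391, 0.001, -0.0]
force: [0.5, 0.1, -0.1]
opening: 0.2
gripper_force: 0.1
```

Emit:
arm_command(motion=[0,-3,0,0,0,0,0,-20,0,0,0,0,-20,0,0,-24,-16,0,0,0,-24,-16,0,0,0,-24,-16,0,0,0,-23,-16,0,0,0,0,0,0,0,0,0,0,0,0,0])

```text
time: 8.77
eef_pos: [578.2, 210.2, 283.0]
ee_rot: [0.921, -0.39, 0.0, 0.0]
force: [0.4, -1.2, -0.6]
opening: -0.2
gripper_force: 0.0
```

```bash
sed -i 's/w4.png/w5.png/;s/o4.png/o5.png/' m.py; python3 m.py; python3 -c "
from h import *
print(np.array(eyes.calibration('wrist')['T'])[:3,3])"
```

```text
-45.86 [578.17535238 210.17339578 283.03756543] 78.91549222858515 75.56261669961016 [ 0.38974953 -1.2006301  -0.57248808] 8.7667
index {'at': [122.0, 261.4], 'conf': 0.89} 21.86802488333617 82.87622727971396
target_line {'at': [120.3, 255.3], 'conf': 0.71} 21.956772158699586 86.74319155834591
[630.6901322  156.12999506 251.31284651]
```

View pics/o5.png

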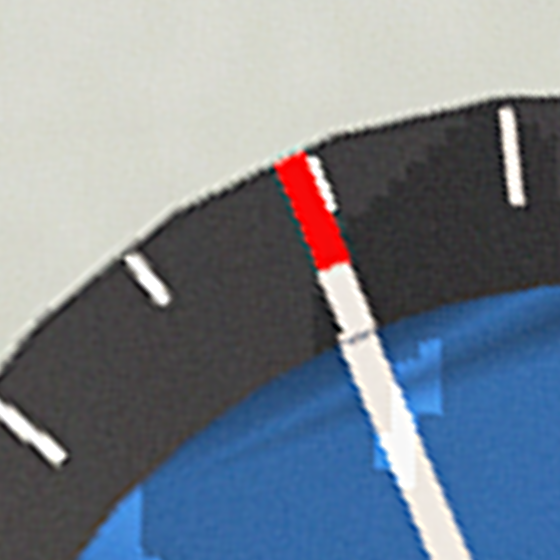

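Emit:
arm_command(motion=[0,0,-40,0,0,22.4,28.8,0,0,0,22.4,28.8,0,0,0,22.4,28.8,0,0,0,22.4,28.8,0,0,0,22.4,28.8,0,0,0,22.4,28.8,0,0,0,22.4,28.8,0,0,0,22.4,28.8,0,0,0,22.4,28.8,0,0,0])

```text
time: 9.75
eef_pos: [531.1, -119.0, 323.0]
ee_rot: [0.92, -0.392, 0.0, 0.0]
force: [0.8, -0.4, 0.3]
opening: 0.2
gripper_force: 0.0
```

Emit:
arm_command(motion=[0,0,0,-6.55,0,0,0,0,-6.55,0,0,0,0,-6.55,0,0,0,0,-6.55,0,0,0,0,-6.55,0,0,0,0,-6.55,0,0,0,0,-6.55,0,0,0,0,-6.55,0,0,0,0,0,0,0,0,0,0,0])

```text
time: 10.58
eef_pos: [531.8, -117.0, 322.8]
ee_rot: [0.999, 0.053, 0.0, 0.0]
force: [-0.4, 0.4, -0.3]
opening: 0.2
gripper_force: 0.0
```

Run:
```python
from h import *
p,d=eyes.camera("wrist");cv2.imwrite("pics/w6.png",p)
print(tool((532,-115,223)),arm.state()["eef_pos"],arm.state()["time"])
for t,z in (("stop_face",40),("bar",40)):
  for q in tip_of("wrist",t)[:3]: print(t,q,ray("wrist",*q["at"],z))
```

```text
('tool shift', array([ 0.4, -1.8, 99.8]), 'tool x yaw deg', np.float64(6.11)) [ 531.83101057 -116.85217466  322.80087617] 10.6333
bar {'at': [146.8, 429.5], 'conf': 0.85} [ 596.31244808 -238.80471382   40.        ]
bar {'at': [293.4, 398.8], 'conf': 0.82} [ 455.57711592 -244.99164549   40.        ]
bar {'at': [135.2, 274.2], 'conf': 0.7} [ 591.64718432 -108.41898018   40.        ]
```

View pics/w6.png

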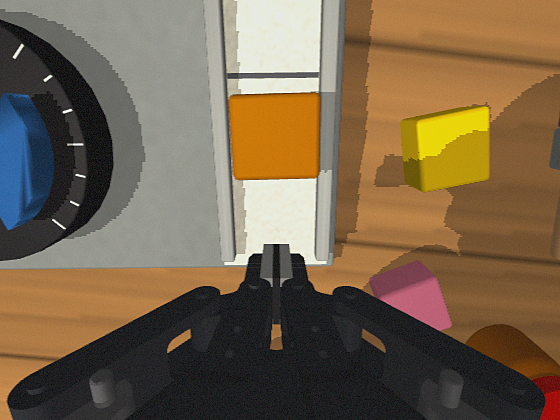

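Emit:
arm_command(motion=[0,-1,33,0,0,0,-1,33,0,0,0,0,32,0,0,0,0,0,0,0,9,0,0,0,0,9,0,0,0,0,9,0,0,0,0,9,0,0,0,0,9,0,0,0,0,9,0,0,0,0,9,0,0,0,0,9,0,0,0,0])

```text
time: 11.73
eef_pos: [604.9, -106.1, 227.3]
ee_rot: [0.998, 0.056, 0.002, 0.001]
force: [-0.7, 0.1, -0.1]
opening: -0.2
gripper_force: 0.3
```

Emit:
arm_command(motion=[5,0,0,0,0,5,0,0,0,0,5,0,0,0,0,5,0,0,0,0,5,0,0,0,0,3,0,0,0,0,3,0,0,0,0,2,0,0,0,0,0,0,0,0,0])

```text
time: 12.48
eef_pos: [636.4, -102.6, 224.6]
ee_rot: [0.998, 0.056, 0.0, -0.0]
force: [0.2, 1.0, -0.5]
opening: 0.2
gripper_force: 0.0
```

Run:
```python
from h import *
p,d=eyes.camera("wrist");cv2.imwrite("pics/w7.png",p)
print(arm.state()["eef_pos"],arm.state()["force"],arm.state()["time"])
for t,z in (("stop_face",40),("bar",40)):
  for q in tip_of("wrist",t)[:3]: print(t,q,ray("wrist",*q["at"],z))
```

```text
[ 636.26782821 -102.58324938  224.61501243] [-0.9455955   0.0014515   0.16398491] 12.5333
stop_face {'at': [103.3, 275.3], 'conf': 0.71} [716.54333367 -93.11960692  40.        ]
bar {'at': [300.3, 482.1], 'conf': 0.82} [ 619.508848   -228.27510068   40.        ]
bar {'at': [179.7, 280.2], 'conf': 0.57} [678.87722994 -99.91390696  40.        ]
```

View pics/w7.png

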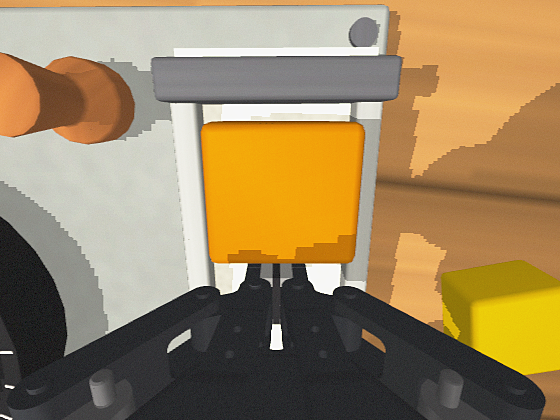

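Emit:
arm_command(motion=[2,0,0,0,0,2,0,0,0,0,2,0,0,0,0,1,0,0,0,0,0,0,0,0,0,0,0,0,0,0])

```text
time: 13.13
eef_pos: [643.2, -101.8, 224.7]
ee_rot: [0.998, 0.056, 0.0, 0.0]
force: [-0.1, -0.8, 0.7]
opening: 0.3
gripper_force: 0.0
```

Emit:
arm_command(motion=[1,0,0,0,0,1,0,0,0,0,0,0,0,0,0])

```text
time: 13.38
eef_pos: [644.8, -101.8, 224.8]
ee_rot: [0.998, 0.056, -0.001, 0.0]
force: [-4.5, -1.3, 2.9]
opening: 0.1
gripper_force: 2.3
```

Emit:
arm_command(motion=[1,0,0,0,0,0,0,0,0,0])

```text
time: 13.55
eef_pos: [645.3, -101.9, 224.8]
ee_rot: [0.998, 0.056, -0.002, 0.0]
force: [-9.6, -2.6, 5.7]
opening: 0.2
gripper_force: 4.9
```

Emit:
arm_command(motion=[-1,0,0,0,0,-2,0,0,0,0,-10,0,0,0,0,-20,0,0,0,0,0,0,-30,0,0,0,0,-40,0,0,0,0,-40,0,0,0,0,-40,0,0,0,0,0,0,0])

```text
time: 14.3
eef_pos: [613.4, -105.0, 383.5]
ee_rot: [0.998, 0.056, 0.007, 0.003]
force: [0.8, -0.7, 0.0]
opening: -0.3
gripper_force: 0.0
```

Run:
```python
from h import *
p,d=eyes.camera("wrist");a=p[:,:]
s=arm.state();print(s["eef_pos"],s["time"],s["force"])
b=rect(p,"wrist",80,(680,-95),55,5)
o=rect(p,"wrist",61,(605,150),55,5)
cv2.imwrite("pics/f.png",cv2.resize(np.hstack([o,b]),(800,400)))
```

```text
[ 613.30069605 -104.95330433  379.35805763] 14.35 [ 0.17960622 -0.72060564 -0.97410721]
```

View pics/f.png

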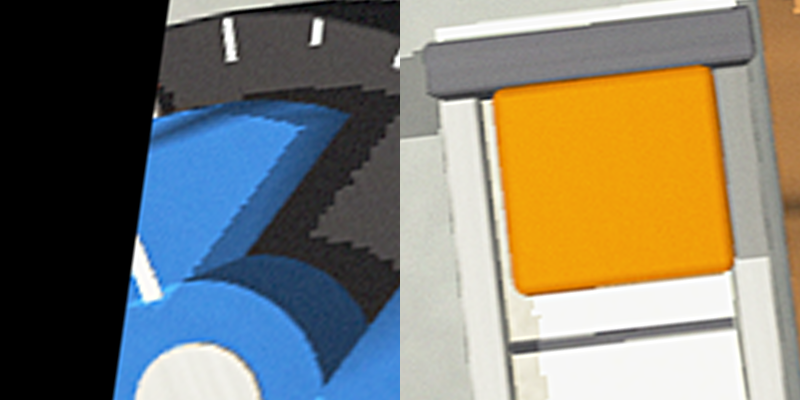

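```bash
python3 -c "
from cell import arm
print(arm.finish_job())"
```

```text
the job is handed in; nothing more can be done
None
```

I turned the dial until its pointer lined up with the red line, to within about 0.2 mm in the close-up. I then pushed the bar until it rested squarely against the end stop, and handed the job in at about 14 s.

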